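Take the glue pot off its warmer

ROBOT

A 7-joint arm with a two-finger parallel gripper is mounted at the origin on the work surface. World frame = base frame: x ahead of the robot, y to its left, z up, the work surface at z = 0. Lengths are in mm, angles in rad, forces in N, time in s.
With the tool pointing down it reaches from about 350 to 775 mm from the base axis. Payload 3.1 kg.
Tool frame: the origin (TCP) lies between the finger pads; the fingertips stand 11 mm ahead of it and the grasp point (between the pads) lies 8 mm behind it; z points along the fingers, y is the line along which they close (so a half turn about z gives the same grasp; the last joint's range is limited). The gripper opens to 85 mm and grips with 20 to 120 N. Pads are 22 mm wide; open, the fingers measure 114 mm over their backs; the gripper's body (76 mm by 85 mm) begins 54 mm behind the grasp point. The pads swing forward as they close: fully open they stand 13 mm farther back than shut.
Start: joints at [-1.305, 0.311, 0.014, 1.512, -0.004, 1.319, -0.027], TCP at [166.602, 524.176, 242.304] pointing down, gripper open.
Joint ranges: [-2.7, 2.7], [-0.3, 1.91], [-1.27, 1.3], [0.12, 2.57], [-1.44, 4.58], [0.2, 2.03], [-3.05, 3.05]. Speed limits (rad/s): [2.79, 2.79, 3.14, 3.14, 3.14, 3.14, 3.14].

INTERFACE

Orientations are given as a unit quaternion [x, y, z, w].
In Python, from bench import state, optics, order gives the robot as it stands.
- The arm moves only by the shell command python3 -m creep 'ROWS' [OPENING] [FORCE]. ROWS is JSON, one flat list of numbers, 4 for each row, row after row: the shift along the tool's x, y, z in m, then the turn about the tool's z in degrees. A call has 1 to 8 rows; each row shifts and turns the commanded pose from where the row before left it, along the tool's axes as they then stand; what a row does not reach is not made up. A row lasts 1/10 s, in which the tool goes at most 50 mm and 8.59 degrees, less where a joint would pass 70% of its speed; a pose out of reach is approached as far as the arm can. A call with a gripper value outside its range is refused whole. OPENING is the opening, from 0 (shut) to 1 (fully open), set as the call begins (- or left out, the last holds). The fingers move at their own pace and stop on an object; FORCE is the grip in N (left out, the last holds). Time passes only in rows, so rows that do not move let the fingers close. It gives the time, the measured TCP pose, the force, the opening and the grip force at its end, in the units of the state.
- state(): the state, without advancing time (a new reading comes with each control period).
- optics.read_camera(name): name is "side" or "top" or "wrist"; returns (picture, depth): 420x560x3 uint8, red, green, blue; 420x560 float32, mm along the optical axis (not along the pixel's ray), 0 where there is no reading.
- optics.camera_info(name): a dict with "fovy" (degrees; the focal length in pixels is half the picture's height over the tangent of half this angle, whatever the lens; pixels are square), "cx", "cy" (the principal point, pixels), "eye" and "attitude" of the camera in the world. Camera axes: x right, y down, z forward; pixel columns grow to the right and rows downward; lengths in mm; the calibration is good to about 2 mm. A picture is of the moment at which its call begins: read the wrist's pose just before it. camera_info takes no time and is no camera call; for the wrist camera it gives the pose at the moment of the call.
- order.hand_in(): hands the job in; it is judged then, once.
The state is a dict: "time_s": time; "joints": joint angles; "joint_velocities": joint speeds; "joint_torque": joint torques, N m; "tcp_pos": TCP position; "eef_rot": TCP orientation; "ft_force": force on the tool from outside, world axes, zero at the start; "wrist_torque": the same for the moment, N m; "finger_gap": finger opening in mm; "gripper_force": force on a finger pad.
Only numpy, scipy, OpenCV 4.12 (cv2) and the standard library are available. Lean on these libraries where they do the work, as an engineer would, in place of code of your own. Each camera call takes 0.05 s, during which the arm holds its last target. There are 200 camera calls.

TASK

The glue is ready: lift the glue pot off the electric warmer and set it down standing wholly on the round cork mat. Keep it upright on the way, do not drop it, and leave the smaller spare pot where it is.

Things in the scene. Friction and masses are not known exactly. Their poses are not given: they have to be found in the camera images.
- glue_pot: Closed round steel pot on the warmer, 96 mm across, 75 mm tall, 0.45-0.8 kg. Rigid bail handle arches over the lid along y: wooden grip bar 56 mm long (y), 18 wide (x), 20 high, centred over the pot's axis 135 mm above the underside, 50 mm clear below it; its wire uprights (7 mm thick) stand at y = -45 and +45 mm. Origin: centre of the underside; z up through the handle.
- warmer: Electric glue warmer, fixed: grey housing 150 x 150 mm, 50 mm tall, black dial in front (-x), on it a round dark steel plate 128 mm across. Its top, where the pot stands, is 58 mm above the bench. Four 6 mm high lugs on it, inner faces 54 mm from the centre, keep the pot from sliding off. Origin: centre of the underside, on the bench; z up.
- mat: Round cork mat, fixed flat on the bench, 150 mm across, 8 mm thick. Origin: centre of its underside, at bench height; z up. Warmer and mat lie on opposite sides of the bench's middle (left, right), either way round.
- spare_pot: Spare pot, loose on the bare bench: like the glue pot but smaller, 74 mm across, 55 mm tall, grip 110 mm above its underside. Not to be moved. Origin: centre of the underside; z up. It stands between warmer and mat, near the robot or farther out; a glass jar of brushes (120 mm tall) takes the other of these two places. A hand plane lies farther out.
Not all that is in view belongs to the job. Of the things shaped like the mat, the cork one is meant.

How it is judged (in metres and radians):
On the way:
1. the glue pot is lifted clear of the warmer: its underside at least 25 mm above the plate (z of glue_pot in the frame of warmer above 0.083 m), for 0.2 s.
At the end, for the whole second after the job is handed in: The glue pot stands upright (within 0.1 rad) and still on the cork mat, its underside on the mat's top (8 mm, -4/+5 mm) and its axis within 30 mm of the mat's centre, so that its base is wholly on the mat; the spare pot is within 25 mm of where it started (horizontal distance between glue_pot and mat below 0.03 m and z of glue_pot in the frame of mat between 0.004 and 0.013 m and angle between glue_pot's own z axis and vertical below 0.1 rad and linear speed of glue_pot below 0.02 m/s and distance of spare_pot from where it was at the start of the episode below 0.025 m); the robot touches nothing.
It fails at once if the glue pot is tipped more than 30 degrees (0.52 rad) (angle between glue_pot's own z axis and vertical above 0.52 rad).
It fails at once if the glue pot is dropped: it moves faster than 0.5 m/s (a fall of about 13 mm) with no finger on it (contact force between the fingers and glue_pot below 0.1 N and linear speed of glue_pot above 0.5 m/s).
It fails at once if the spare pot is moved more than 25 mm (distance of spare_pot from where it was at the start of the episode above 0.025 m).
It also fails if it takes over 38 s, if anything falls off the work surface, if the arm or the gripper's body presses on something with over 40 N, if the wrist force passes 120 N, or if a joint passes its speed limit or range.

## Working session

There is one attempt and no reset: what is moved stays moved. The work goes in short steps, Python scripts to look and compute and a shell command to move; the robot and the scene stay as the last step left them, time stands still between calls to the robot, and variables do not carry over. Pictures are saved under pics/ and viewed, at most 10 in all, crops included, and the job is handed in when it is done.

```bash
mkdir -p pics; cat > h.py <<'E'
import numpy as np, cv2
from bench import state, optics, order
from scipy.spatial.transform import Rotation as R
def cam(n):
    i=optics.camera_info(n); p,d=optics.read_camera(n); return i,p,d
def cloud(i,d):
    f=d.shape[0]/2/np.tan(np.radians(i['fovy'])/2)
    v,u=np.mgrid[:d.shape[0],:d.shape[1]]
    c=np.stack([(u-i['cx'])/f*d,(v-i['cy'])/f*d,d],-1)
    A=np.array(i['attitude'])
    M=R.from_quat(A).as_matrix() if A.size==4 else A.reshape(3,3)
    w=c@M.T+np.array(i['eye']); w[d==0]=np.nan; return w
def save(n,p): cv2.imwrite('pics/'+n+'.png',cv2.cvtColor(p,cv2.COLOR_RGB2BGR))
E
python3 - <<'E'
from h import *
print(state())
for n in('top','side'):
    i,p,d=cam(n);print(i);save(n,p);np.savez(n,p=p,w=cloud(i,d))
E
```

```text
{'time_s': 0.0, 'joints': array([-1.30471502,  0.31171629,  0.01399789,  1.51310002, -0.00437491,
        1.31920073, -0.02718903]), 'joint_velocities': array([-0.0001279 , -0.00025638, -0.00018171, -0.00115288, -0.00060666,
       -0.00026664, -0.00114393]), 'joint_torque': array([ 5.10637055e-04, -3.79900217e+01,  1.46445218e-01, -2.30599844e+01,
        1.23250656e-02,  1.34438035e-02, -1.39190564e-05]), 'tcp_pos': array([166.40000043, 523.46483846, 241.20887738]), 'eef_rot': array([ 1.53240253e-01,  9.88188237e-01, -1.19079909e-03, -1.22214076e-04]), 'ft_force': array([-0.02050661, -0.05788704,  0.73141615]), 'wrist_torque': array([ 0.08308886,  0.00446224, -0.0110043 ]), 'gripper_force': 0.0, 'finger_gap': 85.64183423172528}
{'fovy': 51.23511270386207, 'cx': 280.2819318938464, 'cy': 209.6487230102707, 'eye': array([ 315.72640592,  112.60781082, 1284.21050748]), 'attitude': array([-0.70079811,  0.71080977, -0.03744655,  0.0472147 ])}
{'fovy': 42.36877535739993, 'cx': 280.40982246221193, 'cy': 208.61431893946454, 'eye': array([ 424.36070533, -758.96411134, 1032.68880397]), 'attitude': array([ 0.93373735, -0.03409415,  0.00701626, -0.35626243])}
```

View pics/top.png

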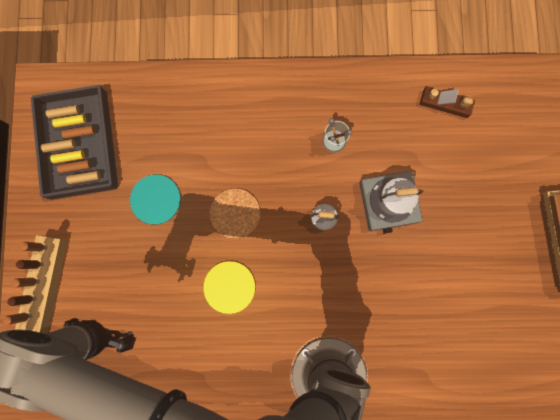

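View pics/side.png

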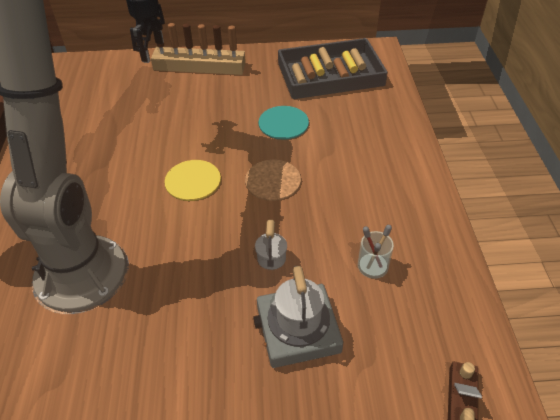

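Mat candidates in the top view are teal (155,199), yellow (229,288) and cork-brown speckled (235,213). Only the last has the cork texture, so I take it as the mat. There are two pots: the larger at (397,197) stands on the grey warmer with the dial and is the glue pot. The smaller at (323,216) stands on the bare bench and is the spare. I'll measure and confirm in a crop.

```bash
python3 - <<'E'
from h import *
T=np.load('top.npz');S=np.load('side.npz')
for nm,D,box in(('top',T,(360,160,430,235)),('side',S,(255,255,345,365))):
    p,w=D['p'],D['w'];hsv=cv2.cvtColor(p,cv2.COLOR_RGB2HSV)
    m=np.zeros(p.shape[:2],bool);x0,y0,x1,y1=box;m[y0:y1,x0:x1]=1
    z=w[...,2]
    g=m&(z>185)&(hsv[...,1]>80)&np.isfinite(z)
    q=w[g];t=q[q[:,2]>np.percentile(q[:,2],40)]
    print(nm,'grip n',len(q),'mid',(q.min(0)+q.max(0))/2,q.min(0),q.max(0))
    r=cv2.minAreaRect(q[:,:2].astype(np.float32));print(' rect',r)
    k=m&(z>120)&(z<148); q=w[k]; (c,rad)=cv2.minEnclosingCircle(q[:,:2].astype(np.float32));print(' lid',len(q),c,rad,np.median(q[:,2]))
    k=m&(z>35)&(z<53); q=w[k]; print(' warmer',cv2.minAreaRect(q[:,:2].astype(np.float32)))
# mat: depth > 4mm blob
for nm,D,(x0,y0,x1,y1) in(('top',T,(200,180,270,245)),('side',S,(235,155,310,205))):
    p,w=D['p'],D['w']; z=w[...,2]; m=np.zeros(z.shape,bool);m[y0:y1,x0:x1]=1
    m&=(z>4.5)&(z<14); m=cv2.morphologyEx(m.astype(np.uint8),cv2.MORPH_OPEN,np.ones((3,3)))
    cs=max(cv2.findContours(m,0,1)[0],key=cv2.contourArea)[:,0]
    q=w[cs[:,1],cs[:,0]]; print(nm,'mat',cv2.minEnclosingCircle(q[:,:2].astype(np.float32)),np.nanmedian(w[m>0][:,2]))
p,w=T['p'],T['w']; z=w[...,2]
k=np.zeros(z.shape,bool);k[195:240,300:345]=1;q=w[k&(z>40)];print('spare',np.median(q,0),q.max(0))
k[:]=0;k[110:160,315:360]=1;q=w[k&(z>20)];print('jar',np.median(q,0),q.max(0))
a=cv2.resize(p[150:250,190:430],(720,300),interpolation=2);b=cv2.resize(S['p'][150:370,235:400],(225,300))
save('crop',a);
E
```

```text
top grip n 170 mid [ 488.62596668 -195.6953371   196.67456309] [ 478.34209812 -229.51830358  185.66949725] [ 498.90983523 -161.87237061  207.67962893]
 rect ((489.09954833984375, -195.67391967773438), (18.019567489624023, 68.07292175292969), 5.241064071655273)
 lid 837 (488.8978576660156, -190.30368041992188) 48.60740661621094 132.06407437307962
 warmer ((482.2077331542969, -189.5171661376953), (164.4368133544922, 151.50396728515625), 9.004987716674805)
side grip n 254 mid [ 488.77707702 -187.42204767  197.68056406] [ 478.88583515 -219.18198213  189.12036599] [ 498.6683189  -155.66211321  206.24076212]
 rect ((489.0908508300781, -187.459716796875), (17.937501907348633, 64.23145294189453), 5.688032627105713)
 lid 1467 (489.40570068359375, -191.1593780517578) 49.188385009765625 132.4856951943401
 warmer ((474.7419128417969, -134.72715759277344), (164.03445434570312, 263.79156494140625), 8.590907096862793)
top mat ((462.32379150390625, 263.2476806640625), 74.55885314941406) 7.973561852378339
side mat ((462.2529296875, 263.04296875), 77.31189727783203) 8.66126721708622
spare [438.75947679   6.19534703  55.00070203] [479.28814478  41.75098679 125.30004939]
jar [671.56501404 -33.23331024  71.43820619] [711.37424073   1.5705023  123.69787539]
```

View pics/crop.png

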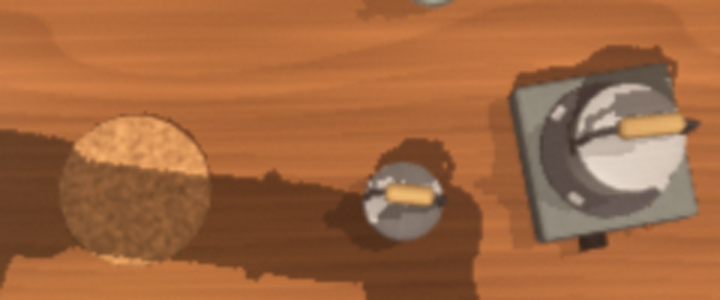

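The crop shows the speckled cork disc at (135,188) and the large pot on the grey warmer with its dial at (630,135), so both choices hold. The glue pot is at about (489,-191) with yaw of about 5.5°, and the mat at about (462,263). Setting out.

```bash
cat > to.py <<'E'
# usage: to.py x y z yaw(of tool y, deg, mod 180): remaining shift in tool axes (m), turn (deg)
import sys; from h import *
x,y,z,a=map(float,sys.argv[1:5]); s=state(); r=R.from_quat(s['eef_rot'])
d=r.inv().apply(np.array([x,y,z])-s['tcp_pos'])/1000
ty=r.as_matrix()[:,1]; c=np.degrees(np.arctan2(ty[1],ty[0])); t=-((a-c+90)%180-90)
print('t',round(s['time_s'],2),'tcp',s['tcp_pos'].round(1),'tooly',c.round(1),'shift',d.round(4),'turn',round(t,1),'F',s['ft_force'].round(1),'gap',round(s['finger_gap'],1),'gf',round(s['gripper_force'],1),'j',s['joints'].round(2))
E
python3 -m creep '[-0.039,-0.017,-0.004,0, -0.039,-0.017,-0.004,0, -0.039,-0.017,-0.004,0, -0.039,-0.017,-0.004,0, -0.039,-0.017,-0.004,0, -0.039,-0.017,-0.004,0, -0.039,-0.017,-0.004,0, -0.039,-0.017,-0.004,0]' 1
python3 to.py 489 -191 275 5.5
```

```text
time_s: 0.9
tcp_pos: [423.5, 298.6, 274.1]
eef_rot: [0.153, 0.988, -0.0, -0.0]
ft_force: [1.2, -0.1, 0.0]
finger_gap: 85.3
gripper_force: 0.0
t 0.9 tcp [423.5 298.6 274.1] tooly 72.4 shift [-0.2106 -0.4468 -0.0008] turn 66.9 F [ 1.2 -0.1  0. ] gap 85.3 gf 0.0 j [-0.83  0.23  0.23  1.55 -0.05  1.37  0.67]
```

```bash
python3 -m creep '[-0.019,-0.04,0,0, -0.019,-0.04,0,0, -0.019,-0.04,0,0, -0.019,-0.04,0,0, -0.019,-0.04,0,0, -0.019,-0.04,0,0, -0.019,-0.04,0,0, -0.019,-0.04,0,0]' >/dev/null
python3 -m creep '[-0.019,-0.042,0,0, -0.019,-0.042,0,0, -0.019,-0.042,0,0, 0,0,0,8, 0,0,0,8, 0,0,0,8, 0,0,0,8, 0,0,0,8]' >/dev/null
python3 -m creep '[0,0,0,8, 0,0,0,8, 0,0,0,8, 0,0,0,3, 0,0,0,0]'
python3 to.py 489 -191 275 5.5
python3 - <<'E'
from h import *
i,p,d=cam('wrist');save('w1',p);w=cloud(i,d);z=w[...,2]
hsv=cv2.cvtColor(p,cv2.COLOR_RGB2HSV)
k=(z>180)&(z<215)&(hsv[...,1]>80)&(abs(w[...,0]-489)<60)&(abs(w[...,1]+191)<60)
q=w[k];print(len(q),cv2.minAreaRect(q[:,:2].astype(np.float32)),q.min(0),q.max(0))
E
```

```text
time_s: 3.0
tcp_pos: [486.6, -188.0, 273.8]
eef_rot: [0.673, 0.74, -0.0, -0.001]
ft_force: [0.7, 0.8, 0.5]
finger_gap: 85.4
gripper_force: 0.0
t 3.0 tcp [ 486.6 -188.   273.8] tooly 5.4 shift [-0.0032  0.0021 -0.0013] turn -0.1 F [0.7 0.8 0.5] gap 85.4 gf 0.0 j [-0.29  0.29  0.81  1.55 -0.21  1.39  0.63]
2030 ((489.8682861328125, -195.84071350097656), (17.540563583374023, 69.82864379882812), 6.333252429962158) [ 479.48111831 -230.3855785   180.47592705] [ 500.27652712 -160.8888528   205.18732722]
```

View pics/w1.png

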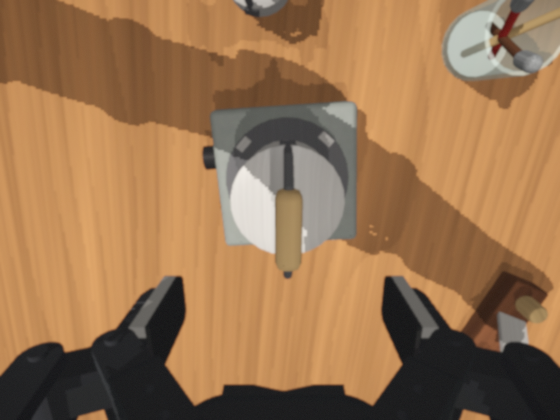

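The wrist picture shows the grip bar at (289,230), upright and centred between the fingers (at about x=155 and x=410), with the lid below it. I'm aligned, so I descend.

```bash
python3 -m creep '[-0.004,0.002,0.012,0, 0,0,0.015,0, 0,0,0.015,0, 0,0,0.015,0, 0,0,0.015,0, 0,0,0.015,0, 0,0,0,0, 0,0,0,0]'
python3 to.py 489.5 -191.5 185 6
```

```text
time_s: 3.85
tcp_pos: [488.9, -192.2, 186.8]
eef_rot: [0.673, 0.739, -0.0, -0.0]
ft_force: [0.4, 0.2, 0.1]
finger_gap: 85.4
gripper_force: 0.0
t 3.85 tcp [ 488.9 -192.2  186.8] tooly 5.4 shift [0.0007 0.0006 0.0018] turn -0.6 F [0.4 0.2 0.1] gap 85.4 gf 0.0 j [-0.26  0.37  0.79  1.69 -0.28  1.2   0.69]
```

```bash
python3 -m creep '[0,0,0.002,0, 0,0,0,0, 0,0,0,0, 0,0,0,0, 0,0,0,0, 0,0,0,0, 0,0,0,0, 0,0,0,0]' 0 60
python3 -m creep '[0,0,0,0, 0,0,0,0]'
python3 to.py 489 -191 320 6
```

```text
time_s: 4.65
tcp_pos: [489.9, -192.2, 185.7]
eef_rot: [0.673, 0.74, 0.0, 0.001]
ft_force: [1.8, 1.0, 1.9]
finger_gap: 17.0
gripper_force: 60.6
time_s: 4.85
tcp_pos: [489.9, -192.2, 185.7]
eef_rot: [0.673, 0.74, 0.0, 0.001]
ft_force: [1.5, -0.1, 3.1]
finger_gap: 17.0
gripper_force: 60.8
t 4.85 tcp [ 489.9 -192.2  185.7] tooly 5.4 shift [ 0.0012 -0.0006 -0.1343] turn -0.6 F [ 1.5 -0.1  3.1] gap 17.0 gf 60.8 j [-0.26  0.37  0.79  1.69 -0.28  1.2   0.69]
```

```bash
python3 -m creep '[0,0,0,0, 0,0,-0.005,0, 0,0,-0.01,0, 0,0,-0.015,0, 0,0,-0.015,0, 0,0,-0.01,0, 0,0,-0.005,0, 0,0,0,0]' 0 90
python3 to.py 489 -191 300 6
```

```text
time_s: 5.65
tcp_pos: [489.1, -192.2, 245.6]
eef_rot: [0.673, 0.739, 0.0, 0.0]
ft_force: [-0.6, -0.5, -5.4]
finger_gap: 16.7
gripper_force: 88.1
t 5.65 tcp [ 489.1 -192.2  245.6] tooly 5.4 shift [ 0.0012  0.     -0.0544] turn -0.6 F [-0.6 -0.5 -5.4] gap 16.7 gf 88.1 j [-0.28  0.32  0.81  1.59 -0.24  1.33  0.66]
```

```bash
python3 -m creep '[0,0,-0.008,0, 0,0,-0.012,0, 0,0,-0.012,0, 0,0,-0.012,0, 0,0,-0.01,0, 0,0,-0.005,0, 0,0,0,0, 0,0,0,0]'
python3 to.py 462.5 263 297 6
python3 - <<'E'
from h import *
i,p,d=cam('wrist');w=cloud(i,d);
j,q,e=cam('side');save('w2',np.hstack([cv2.resize(p,(400,300)),cv2.resize(q,(400,300))]))
E
```

```text
time_s: 6.45
tcp_pos: [489.0, -191.9, 304.0]
eef_rot: [0.673, 0.739, -0.0, -0.0]
ft_force: [-0.3, 0.1, -5.2]
finger_gap: 16.6
gripper_force: 88.2
t 6.45 tcp [ 489.  -191.9  304. ] tooly 5.4 shift [0.4554 0.0162 0.0072] turn -0.6 F [-0.3  0.1 -5.2] gap 16.6 gf 88.2 j [-0.28  0.29  0.82  1.48 -0.21  1.46  0.63]
```

View pics/w2.png

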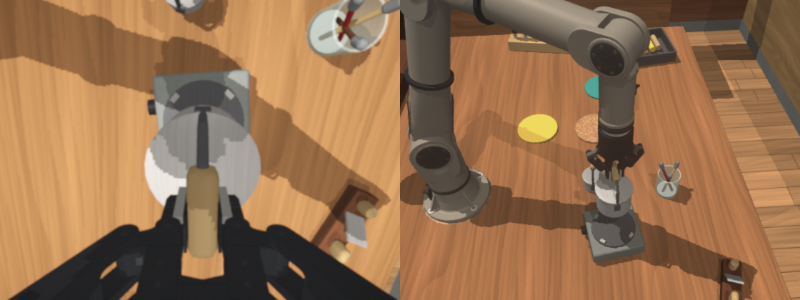

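The pot hangs upright from the grip bar (left half, bar at (203,205)) and is clear of the warmer. Carrying it over to the mat.

```bash
python3 -m creep '[0.005,0,0,0, 0.01,0,0,0, 0.018,0.001,0,0, 0.024,0.001,0,0, 0.028,0.001,0,0, 0.028,0.001,0,0, 0.028,0.001,0,0, 0.028,0.001,0,0]' >/dev/null
python3 -m creep '[0.028,0.001,0,0, 0.028,0.001,0,0, 0.028,0.001,0,0, 0.028,0.001,0,0, 0.028,0.001,0,0, 0.028,0.001,0,0, 0.028,0.001,0,0, 0.028,0.001,0,0]' >/dev/null
python3 -m creep '[0.024,0.001,0,0, 0.018,0.001,0,0, 0.012,0,0,0, 0.006,0,0,0, 0.002,0,0,0, 0,0,0,0, 0,0,0,0, 0,0,0,0]'
python3 to.py 462.5 263 135 6
python3 - <<'E'
from h import *
j,q,e=cam('side');w=cloud(j,e);z=w[...,2]
hsv=cv2.cvtColor(q,cv2.COLOR_RGB2HSV)
k=(abs(w[...,0]-462)<62)&(abs(w[...,1]-263)<62)&(z>160)&(z<268)
a=w[k];print(len(a),np.percentile(a,[1,50,99],axis=0).round(1))
a=a[a[:,2]<235]
for lo in range(160,260,10):
    b=w[k&(z>=lo)&(z<lo+10)]
    if len(b)>5: print(lo,len(b),b[:,:2].min(0).round(),b[:,:2].max(0).round())
save('s3',cv2.resize(q[50:250,160:400],(720,600)))
E
```

```text
time_s: 8.95
tcp_pos: [462.9, 261.2, 304.5]
eef_rot: [0.674, 0.739, 0.0, 0.0]
ft_force: [-0.2, 0.1, -5.6]
finger_gap: 16.6
gripper_force: 88.1
t 8.95 tcp [462.9 261.2 304.5] tooly 5.3 shift [ 0.0019 -0.0003  0.1695] turn -0.7 F [-0.2  0.1 -5.6] gap 16.6 gf 88.1 j [-0.96  0.27  0.54  1.46 -0.14  1.46 -0.33]
1557 [[418.2 213.1 182.4]
 [460.2 233.8 247.3]
 [505.3 304.2 256.7]]
180 101 [418. 215.] [505. 256.]
190 117 [419. 216.] [505. 256.]
200 121 [419. 214.] [505. 251.]
210 116 [418. 214.] [505. 262.]
220 125 [418. 212.] [505. 258.]
230 112 [418. 210.] [505. 253.]
240 221 [415. 211.] [509. 309.]
250 630 [417. 211.] [509. 309.]
```

View pics/s3.png

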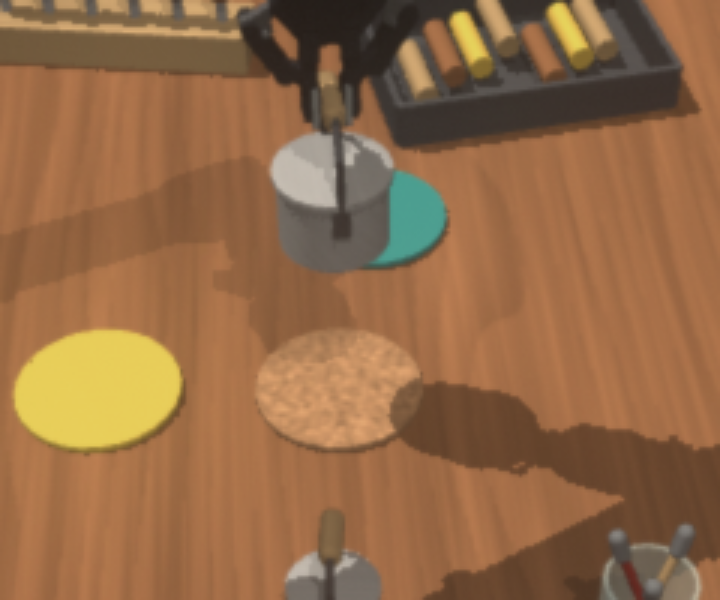

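The pot hangs upright over the cork mat at about (462,260), with its underside at about 177 mm. Lowering to just above the mat, then setting down slowly.

```bash
python3 -m creep '[0.002,0,0.01,0, 0,0,0.02,0, 0,0,0.025,0, 0,0,0.025,0, 0,0,0.025,0, 0,0,0.025,0, 0,0,0.018,0, 0,0,0.008,0]' >/dev/null
python3 -m creep '[0,0,0.003,0, 0,0,0.002,0, 0,0,0,0, 0,0,0,0, 0,0,0,0]' 
python3 to.py 462.5 263 135.7 6
```

```text
time_s: 10.3
tcp_pos: [462.9, 264.7, 144.1]
eef_rot: [0.673, 0.739, 0.001, 0.0]
ft_force: [0.1, 1.0, -5.3]
finger_gap: 16.5
gripper_force: 88.2
t 10.3 tcp [462.9 264.7 144.1] tooly 5.4 shift [-0.0016 -0.0006  0.0084] turn -0.6 F [ 0.1  1.  -5.3] gap 16.5 gf 88.2 j [-0.94  0.38  0.51  1.72 -0.2   1.09 -0.27]
```

```bash
python3 -m creep '[0,0,0.002,0, 0,0,0.002,0, 0,0,0.002,0, 0,0,0.001,0, 0,0,0,0, 0,0,0,0, 0,0,0,0]' 
python3 to.py 462.5 263 135.7 6
```

```text
time_s: 11.0
tcp_pos: [462.5, 264.4, 136.4]
eef_rot: [0.673, 0.739, 0.0, 0.0]
ft_force: [-0.6, 0.1, -5.4]
finger_gap: 16.7
gripper_force: 88.3
t 11.0 tcp [462.5 264.4 136.4] tooly 5.4 shift [-0.0014 -0.0001  0.0007] turn -0.6 F [-0.6  0.1 -5.4] gap 16.7 gf 88.3 j [-0.94  0.39  0.51  1.73 -0.21  1.08 -0.27]
```

```bash
python3 -m creep '[0,0,0.001,0, 0,0,0,0, 0,0,0,0]'; python3 -m creep '[0,0,0.001,0, 0,0,0,0, 0,0,0,0]' 
python3 to.py 462.5 263 135.7 6
```

```text
time_s: 11.3
tcp_pos: [462.8, 264.5, 135.7]
eef_rot: [0.673, 0.739, 0.0, 0.0]
ft_force: [0.0, -0.1, -2.9]
finger_gap: 16.4
gripper_force: 88.6
time_s: 11.6
tcp_pos: [462.9, 264.5, 135.7]
eef_rot: [0.673, 0.739, 0.001, 0.0]
ft_force: [-1.5, -1.1, 5.9]
finger_gap: 16.5
gripper_force: 89.8
t 11.6 tcp [462.9 264.5 135.7] tooly 5.4 shift [-0.0015 -0.0006 -0.    ] turn -0.6 F [-1.5 -1.1  5.9] gap 16.5 gf 89.8 j [-0.94  0.39  0.51  1.73 -0.21  1.07 -0.27]
```

The wrist force went from -5.4 N to +5.9 N, so the pot is standing on the mat. I release and retreat upward.

```bash
python3 -m creep '[0,0,0,0, 0,0,0,0, 0,0,0,0, 0,0,0,0, 0,0,0,0, 0,0,0,0, 0,0,0,0]' 1
python3 -m creep '[0,0,-0.01,0, 0,0,-0.015,0, 0,0,-0.02,0, 0,0,-0.03,0, 0,0,-0.03,0, 0,0,-0.03,0, 0,0,-0.02,0, 0,0,0,0]'
python3 - <<'E'
from h import *
i,q,e=cam('side');w=cloud(i,e);z=w[...,2]
k=(abs(w[...,0]-462)<62)&(abs(w[...,1]-263)<62)&(z>75)&(z<92)
print('lid',cv2.minEnclosingCircle(w[k][:,:2].astype(np.float32)),np.percentile(w[k][:,2],[5,50,95]))
k=(abs(w[...,0]-440)<60)&(abs(w[...,1]-6)<60)&(z>45)&(z<65);a=w[k];b=np.load('side.npz')['w'];zb=b[...,2];b=b[(abs(b[...,0]-440)<60)&(abs(b[...,1]-6)<60)&(zb>45)&(zb<65)]
print('spare now/before',np.median(a,0),np.median(b,0))
save('s4',cv2.resize(q[50:300,160:400],(576,600)))
E
```

```text
time_s: 12.3
tcp_pos: [462.4, 264.4, 134.3]
eef_rot: [0.673, 0.739, 0.0, 0.0]
ft_force: [-0.2, -0.2, 0.2]
finger_gap: 85.2
gripper_force: 0.0
time_s: 13.1
tcp_pos: [464.4, 265.0, 293.5]
eef_rot: [0.673, 0.739, 0.004, 0.001]
ft_force: [-0.0, 0.5, -0.2]
finger_gap: 85.4
gripper_force: 0.0
lid ((463.0810546875, 264.3732604980469), 50.573036193847656) [77.87177729 82.74198851 86.33979064]
spare now/before [446.77183157  -1.97584277  54.40634388] [446.67718143  -1.64397896  54.37239367]
```

View pics/s4.png

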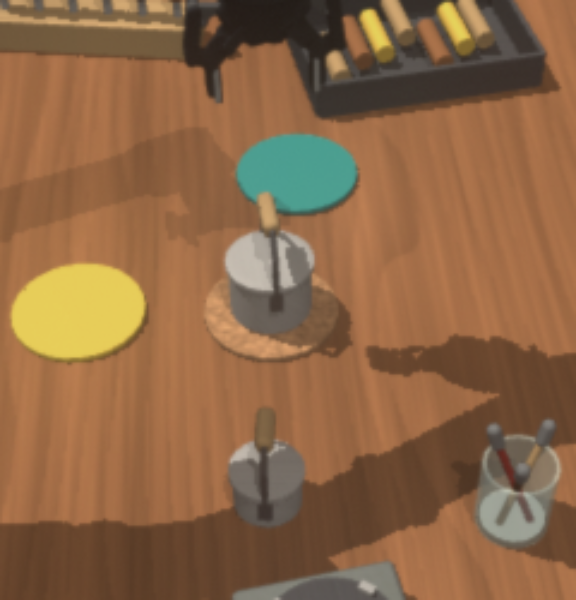

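The glue pot stands centred and upright on the cork mat at (270,300), with the gripper clear of it. The spare pot at (267,480) has not moved.

```bash
python3 -c "
from bench import order; print(order.hand_in())"
```

```text
the job is handed in; nothing more can be done
None
```

The glue pot stands upright on the cork mat, about 2 mm off centre by the side camera; the spare pot has not moved, and the job was handed in at about 13 s (no verdict came back).

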